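# Bring the specimen slider of a macro bench to its stop

## Task

With a fingertip, press down the ribbed black pad in the middle of the slider to free its brake, and keep it pressed while you push the slider along the rail until its front touches the red stop. Then let the pad come up so that the brake holds the slider there, against the stop. Never force the slider along with the brake on; grasp and lift nothing, and leave the things around the rail where they are.

Things in the scene. Friction and masses are not known exactly. Their poses are not given: they have to be found in the camera images.
- slider (a joint): position of the slider along the rail, m: 0 at the end far from the camera, growing towards the lens and the red stop, at most 0.30. With the pad up, a spring brake holds the slider with 15 to 22 N; with the pad pressed it slides with about 1 N of friction. It cannot lift off the rail.
- release (a joint): how far the release pad is pressed, m: about 0 when up (brake on), 0.006 fully down, where it meets a hard end; the brake eases as the pad goes down and is off beyond about 0.003. Freeing takes about 5 to 6 N, fully down about 7 N; let go, it springs up and the brake grips again.
- pad_top (a point): centre of the top face of the ribbed black release pad in the middle of the slider (goes down with the pad), 60.5 mm above the desk when up. The pad is flat, 64 mm along the rail, 66 mm across. Steel ridges begin 36 mm before and behind this point along the rail; they rise 5.5 mm above the unpressed pad. Axes as the bench's: y along the rail to the lens, z up.
- nose (a point): centre of the slider's front face, which looks at the red stop; 50 mm ahead of the pad's centre, 47 mm above the desk; axes as the bench's. The slider is a dark steel carriage, 92 mm across the rail, 100 mm along it, a bright ridge at each end (14 mm thick, top 66 mm up). A green mineral on a brass stub is fixed on the front ridge, up to 97 mm above the desk.
- stop_face (a point): centre of the red stop's face that looks at the slider, 47 mm above the desk; the slider is home when its nose touches it. The stop is a red block 76 mm across the rail, 16 mm along it, top 56.5 mm above the desk with a thin white line, clamped immovably on the rail between slider and camera; its place varies. Axes as the bench's.
- bench: macro bench fixed to the desk: grey board 210 x 600 x 12 mm, aluminium rail 60 mm wide along its middle (top 38 mm above the desk), black camera at one end (lens front 201 mm, body 258 to 323 mm along y from the origin, top 118 mm above the desk). Origin on the desk, under the rail's centre line; y along the rail towards the camera, x across, z up.
- torch: red pocket torch standing upright, 34 mm across the head, 95 mm tall; a bystander, to be left where it is. Origin at its underside.
- slide_box: brown cardboard slide box, 85 x 65 x 35 mm; a bystander, to be left where it is. Origin at its underside.
- vial: small amber bottle with a white cap standing on the bench board beside the rail, 26 mm across, 46 mm tall; a bystander, to be left where it is. Origin at its underside.
- adapter: plain aluminium ring lying on the bench board, 44 mm outside, 10 mm high; a bystander, to be left where it is. Origin at its underside.
- marker: black marker with red cap lying on the desk, 117 mm long, 15 mm thick; a bystander, to be left where it is. Origin at its underside.
- screwdriver: orange-handled screwdriver lying on the desk, 160 mm long; a bystander, to be left where it is. Origin at its underside.

How it is judged:
On the way, in this order (a step that is already met when the one before it is completed fails the run):
1. the release pad is pressed down while the slider is still near where it started (value of joint release above 0.0025 m and distance of nose from where it was at the start of the episode below 0.025 m), for 0.1 s.
2. the slider's front is at the red stop, with the pad still pressed (value of joint release above 0.002 m and y of nose in the frame of stop_face above -0.004 m), for 0.05 s.
At the end, for the whole second after the job is handed in: The slider's front face is within 4 mm of the red stop, the release pad is up again (pressed less than 1 mm) and the slider is at rest (y of nose in the frame of stop_face above -0.004 m and value of joint release below 0.001 m and velocity of joint slider between -0.005 and 0.005 m/s); the robot touches nothing.
It fails at once if the slider is forced along (faster than 15 mm/s) while its pad is up and the brake on (value of joint release below 0.001 m and (velocity of joint slider above 0.015 m/s or velocity of joint slider below -0.015 m/s)).
It fails at once if a bystander is moved or lifted by more than 15 mm (distance of any of torch, slide_box, vial, adapter, marker, screwdriver from where it was at the start of the episode above 0.015 m).
It fails at once if the torch or the amber bottle is tipped (angle between any of torch, vial's own z axis and vertical above 0.5 rad).
It also fails if it takes over 35 s, if anything falls off the work surface, if the arm or the gripper's body presses on something with over 40 N, if the wrist force passes 120 N, or if a joint passes its speed limit or range.

## Robot

A 7-joint arm with a two-finger parallel gripper is mounted at the origin on the work surface. World frame = base frame: x ahead of the robot, y to its left, z up, the work surface at z = 0. Lengths are in m, angles in rad, forces in N, time in s.
With the tool pointing down it reaches from about 0.35 to 0.9 m from the base axis. Payload 19.9 kg.
Tool frame: the origin (TCP) lies midway between the tips of the shut fingers; the grasp point (between the pads) lies 19 mm behind it; z points along the fingers, y is the direction in which the jaws open and shut (so a half turn about z gives the same grasp; the last joint's range is limited). The gripper opens to 94 mm and grips with 3 to 60 N. Pads are 16 mm wide; open, the fingers measure 119 mm over their backs; the gripper's body (75 mm by 177 mm) begins 78 mm behind the grasp point.
Start: joints at [-1.272, 0.417, -0.01, 1.614, 0.005, 1.111, -0.053], TCP at [0.209, 0.589, 0.205] pointing down, gripper open.
Joint ranges: [-2.81, 2.81], [-0.39, 2.02], [-1.27, 1.25], [0.06, 2.57], [-1.19, 4.33], [0.19, 2], [-2.82, 2.82]. Speed limits (rad/s): [1.89, 1.89, 2.39, 2.39, 3.01, 3.01, 3.01].

## Interface

Orientations are given as a rotation vector (axis times angle).
In Python, from rig import move_to, line_to, movej, open_jaws, clamp, dwell, ik, observe, camera, camera_params, IKError, job_done gives the robot as it stands. The module is installed in compiled form; this text tells all that it offers. Calls block until the motion is done:
- move_to(position, orientation): joint-space move of the TCP to a pose.
- line_to(position, velocity=0.15, attitude=None): straight line of the TCP; attitude=None keeps the orientation; velocity is the mean speed in m/s.
- movej(angles): joint-space move.
- open_jaws() and clamp(force=None): open the fingers fully, or close them until they stop; force is the grip in N (None keeps the last).
- dwell(seconds).
- ik(position, orientation): joint angles nearest the present ones, or None.
- observe(): the state.
- camera(name): name is "side" or "top"; returns (picture, depth): 384x512x3 uint8, red, green, blue; 384x512 float32, m along the optical axis (not along the pixel's ray), 0 where there is no reading.
- camera_params(name): a dict with "fx", "fy", "cx", "cy" (pixels), "cam_to_world" (4x4, takes a point from camera to world coordinates). Camera axes: x right, y down, z forward; pixel columns grow to the right and rows downward; lengths in m; the calibration is good to about 2 mm. A picture is of the moment at which its call begins. camera_params takes no time and is no camera call.
A pose or a line that the arm cannot do raises IKError and nothing moves.
- job_done(): hands the job in, once; it reports no verdict.
The state is a dict: "clock": time; "joints": joint angles; "qd": joint speeds; "joint_efforts": joint torques, N m; "eef_pos": TCP position; "eef_rot": TCP orientation; "contact_force": force on the tool from outside, world axes, zero at the start; "wrist_torque": the same for the moment, N m; "opening": opening from 0.0 (shut) to 1.0 (fully open).
Only numpy, scipy, OpenCV 4.12 (cv2) and the standard library are available. Lean on these libraries where they do the work, as an engineer would, in place of code of your own. Each camera call takes 0.05 s, during which the arm holds its last target.

## Working session

There is one attempt and no reset: what is moved stays moved. The work goes in short steps, each a Python script; the robot and the scene stay as the last script left them, time stands still between calls to the robot, and variables do not carry over. Pictures are saved under pics/ and viewed, and the job is handed in when it is done.

```bash
mkdir -p pics
python3 - <<'E'
from rig import *
import cv2,numpy as np
for n in("side","top"):
    p,d=camera(n); cv2.imwrite(f"pics/{n}0.png",p[:,:,::-1]); np.savez(f"{n}0.npz",p=p,d=d)
    c=camera_params(n); print(n,c)
print(observe())
E
```

```text
side {'fx': 494.0109884602976, 'fy': 494.0109884602976, 'cx': 259.74257105390893, 'cy': 196.36335598983442, 'cam_to_world': array([[ 0.97529288, -0.15412582,  0.15826885,  0.43009121],
       [-0.22080362, -0.70291475,  0.67613358, -0.55438556],
       [ 0.00703986, -0.6943746 , -0.71957929,  0.74052192],
       [ 0.        ,  0.        ,  0.        ,  1.        ]])}
top {'fx': 493.3830435866851, 'fy': 493.3830435866851, 'cx': 261.28784211996697, 'cy': 189.15332063329456, 'cam_to_world': array([[-0.00217786, -0.98861824,  0.15043016,  0.41004788],
       [-0.99999565,  0.00185405, -0.00229279,  0.03164044],
       [ 0.00198779, -0.15043449, -0.98861798,  1.00214821],
       [ 0.        ,  0.        ,  0.        ,  1.        ]])}
{'clock': 0.1, 'joints': array([-1.27151412,  0.41791815, -0.01032962,  1.61411274,  0.00465925,
        1.11067589, -0.05297048]), 'qd': array([-0.00039614, -0.00162611, -0.00109745, -0.00284302,  0.0016725 ,
       -0.00233716,  0.00076891]), 'joint_efforts': array([ 9.19924132e-04, -8.52580118e+01,  6.39889520e-01, -4.26692390e+01,
       -4.89319686e-02,  1.63216382e-02,  2.88860554e-05]), 'eef_pos': array([0.2087618, 0.5887481, 0.2048858]), 'eef_rot': array([-5.32620194e-01, -3.09596367e+00,  1.69661280e-03]), 'contact_force': array([-0.06426534, -0.64377395, -0.19666625]), 'wrist_torque': array([ 0.07359109, -0.05130798, -0.00471597]), 'opening': 0.99762332768251}
```

View pics/side0.png

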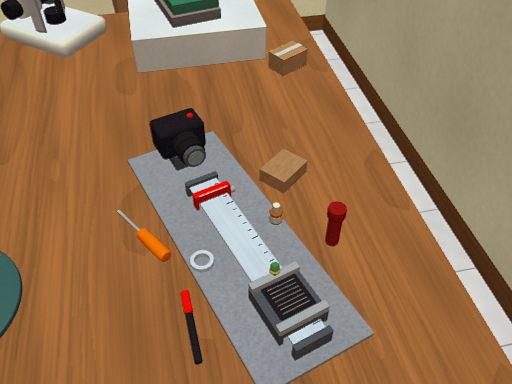

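View pics/top0.png

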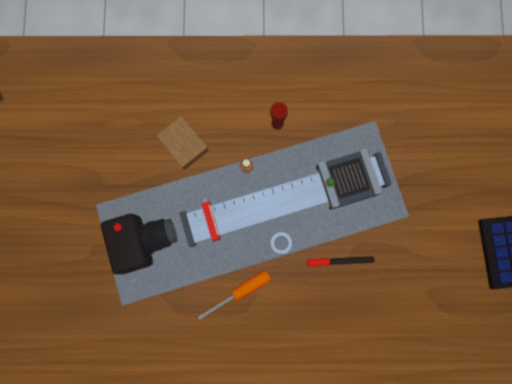

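The side view shows the pad at about (288,297) and the red stop at (212,192). In the top view the pad is at about (350,178), the stop at (211,221), and the mineral at (331,183). Next I'll fit the geometry from depth.

```bash
cat > h.py <<'E'
import numpy as np,cv2
from rig import camera_params
def cloud(n,d):
    c=camera_params(n); v,u=np.mgrid[:d.shape[0],:d.shape[1]]
    P=np.stack([(u-c['cx'])/c['fx']*d,(v-c['cy'])/c['fy']*d,d],-1)
    M=c['cam_to_world']; return P@M[:3,:3].T+M[:3,3]
E
python3 - <<'E'
from h import *
for n in("top","side"):
    z=np.load(n+"0.npz"); p=z['p'].astype(int);d=z['d'];W=cloud(n,d)
    ok=(d>0)
    R,G,B=p[...,0],p[...,1],p[...,2]
    reg=ok&(W[...,0]>.3)&(W[...,0]<.75)&(abs(W[...,1])<.4)
    # board: grey, z~0.012
    grey=(abs(R-G)<14)&(abs(G-B)<14)
    b=reg&grey&(abs(W[...,2]-.012)<.006)
    r=cv2.minAreaRect(W[b][:,:2].astype(np.float32)); print(n,"board",b.sum(),r,np.median(W[b][:,2]))
    red=reg&(R>120)&(G<60)&(B<60)&(W[...,2]>.045)&(W[...,2]<.07)
    k,l,s,c=cv2.connectedComponentsWithStats(red.astype(np.uint8))
    for i in range(1,k):
        if s[i,4]>30:
            q=W[l==i]; q=q[q[:,2]>.05]; print("red",s[i],cv2.minAreaRect(q[:,:2].astype(np.float32)),np.median(q[:,2]))
    sl=reg&(W[...,2]>.05)&(W[...,2]<.075)&grey
    k,l,s,c=cv2.connectedComponentsWithStats(sl.astype(np.uint8))
    for i in range(1,k):
        if s[i,4]>150:
            q=W[l==i]; print("grey",s[i],c[i],cv2.minAreaRect(q[:,:2].astype(np.float32)),np.percentile(q[:,2],[5,50,95]))
E
```

```text
top board 19244 ((0.48517876863479614, 0.03816598653793335), (0.27771949768066406, 0.5994065403938293), 16.95224380493164) 0.010756528908786422
red [202 202  18  39 198] ((0.4927949607372284, 0.12742364406585693), (0.07459103316068649, 0.014047523029148579), 17.20452880859375) 0.05516524786966254
grey [ 317  149   65   60 2017] [350.41150223 177.85572633] ((0.5754817128181458, -0.14066092669963837), (0.09335897862911224, 0.10055287927389145), 16.45538330078125) [0.05073359 0.06032298 0.06626695]
side board 18409 ((0.48372143507003784, 0.03789651393890381), (0.27788999676704407, 0.6021662354469299), 16.907711029052734) 0.012859513530444344
red [192 181  39  22 303] ((0.491381973028183, 0.12630906701087952), (0.07517566531896591, 0.01865135319530964), 17.413558959960938) 0.056816541168539736
grey [ 248  261   81   77 3214] [286.97573118 299.24704418] ((0.5738600492477417, -0.14233942329883575), (0.09331214427947998, 0.10152366757392883), 16.85725212097168) [0.05154168 0.0621652  0.06837944]
```

Both cameras agree: rail yaw is about 17°, the pad is at (0.575,−0.1415) and the stop centre at (0.492,0.127), which leaves about 223 mm of travel. The measured sizes also match: slider 93×100 mm, stop 75 mm wide. I'll shut the fingers and hover over the pad.

```bash
cat >> h.py <<'E'
pad=np.array([.5747,-.1415]); stop=np.array([.4921,.1268])
u=(stop-pad)/np.linalg.norm(stop-pad)
phi=(np.arctan2(u[1],u[0])+np.pi/2)/2+np.pi
rot=np.pi*np.array([np.cos(phi),np.sin(phi),0])
travel=np.linalg.norm(stop-pad)-.058
E
python3 - <<'E'
from rig import *
from h import *
clamp(10)
print(u,travel,rot,ik([*pad,.17],rot))
move_to([*pad,.17],rot)
line_to([*pad,.075],velocity=.1)
o=observe();print(o['clock'],o['eef_pos'],o['eef_rot'],o['contact_force'],o['opening'])
for n in("side","top"):
    p,d=camera(n); cv2.imwrite(f"pics/{n}1.png",p[:,:,::-1])
E
```

```text
[-0.29423603  0.95573278] 0.22272700261998307 [ 0.4673863  -3.10663072  0.        ] [-0.31761321  0.46496784  0.66934673  1.7525055  -0.32875091  1.03865547
  2.33876222]
5.4917 [ 0.57506871 -0.14162656  0.07558672] [-4.67139149e-01  3.10578750e+00 -3.57854791e-04] [-0.19213278  0.80508805  0.28592384] 0.004490269643108432
```

View pics/side1.png

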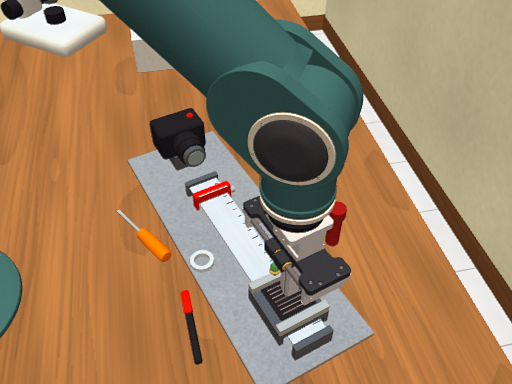

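The shut fingers hang above the middle of the pad, at about (288,290), clear of both ridges and the mineral. I'll press in steps, reading the force each time.

Run:
```python
from rig import *
from h import *
for s in(0,.1,.223): print(np.round(ik([*(pad+s*u),.054],rot),3))
f0=observe()['contact_force']
for z in(.064,.061,.059,.0575,.056,.0545,.0535,.0525,.0515,.0505,.0495):
    line_to([*pad,z],velocity=.03)
    o=observe(); f=o['contact_force']-f0
    print(z,round(o['clock'],2),np.round(o['eef_pos'],4),np.round(f,2))
    if f[2]>11: break
```

```text
[-0.247  0.614  0.582  1.829 -0.443  0.831  2.426]
[-0.436  0.547  0.591  1.942 -0.425  0.778  2.266]
[-0.683  0.496  0.598  2.023 -0.409  0.74   2.036]
0.064 6.11 [ 0.5746 -0.1416  0.0639] [-1.19  0.83 -0.59]
0.061 6.36 [ 0.5748 -0.1415  0.061 ] [0.62 0.66 1.57]
0.059 6.61 [ 0.5749 -0.1415  0.0591] [-0.72 -0.17  3.57]
0.0575 6.86 [ 0.5749 -0.1416  0.0576] [-0.47 -0.58  5.43]
0.056 7.11 [ 0.5749 -0.1416  0.0561] [-0.63  0.    5.44]
0.0545 7.36 [ 0.5749 -0.1416  0.0547] [-0.59  1.2   5.86]
0.0535 7.61 [ 0.5752 -0.1422  0.0545] [-4.01 -0.93 18.62]
```

The hard end is at z ≈ 0.0545, matching the spec, so the pad is fully down. Now I'll push along at z ≈ 0.054.

Run:
```python
from rig import *
from h import *
line_to([*pad,.054],velocity=.03)
for s in(.02,.06,.10,.14,.18,.205):
    line_to([*(pad+s*u),.054],velocity=.06)
    o=observe(); f=o['contact_force']; e=o['eef_pos']
    print(s,round(o['clock'],2),np.round(e,4),"along",round((e[:2]-pad)@u,4),"F",np.round(f,1),round(f[:2]@u,2))
    if f[2]<4 or f[2]>30 or abs(f[:2]@u)>15: break
for n in("side","top"):
    p,d=camera(n); cv2.imwrite(f"pics/{n}2.png",p[:,:,::-1]);np.savez(f"{n}2.npz",p=p,d=d)
```

```text
0.02 8.34 [ 0.5691 -0.1224  0.0546] along 0.0199 F [-2.8 -0.6 12.5] 0.27
0.06 9.16 [ 0.5575 -0.0841  0.0546] along 0.0599 F [-1.6  0.7 13.3] 1.11
0.1 9.97 [ 0.5458 -0.0458  0.0546] along 0.0999 F [-1.7  0.5 12.6] 0.94
0.14 10.79 [ 0.5341 -0.0075  0.0546] along 0.14 F [-0.7 -0.4 11.9] -0.15
0.18 11.61 [0.5224 0.0308 0.0546] along 0.1801 F [-0.9 -0.8 13.1] -0.55
0.205 12.18 [0.5151 0.0548 0.0546] along 0.2052 F [-0.2  1.1 12.2] 1.1
```

View pics/side2.png

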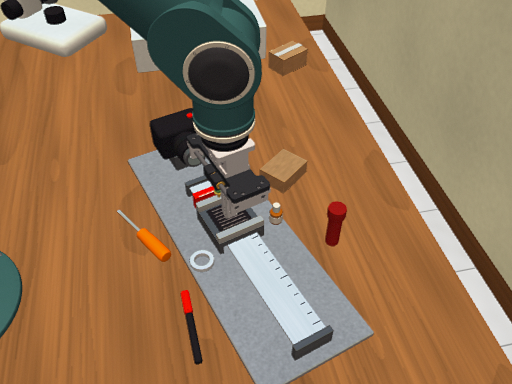

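View pics/top2.png

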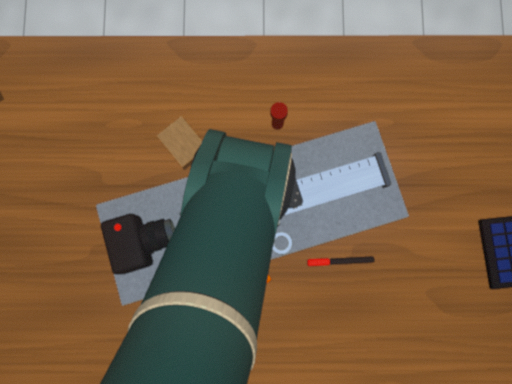

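The slider has followed and its front is just short of the red stop at about (203,195), with no slip so far. I'll creep forward until the reaction along the rail shows contact.

Run:
```python
from rig import *
from h import *
c=0
for s in np.arange(.209,.2311,.002):
    line_to([*(pad+s*u),.054],velocity=.03)
    dwell(.1)
    o=observe(); f=o['contact_force']; e=o['eef_pos']
    print(round(s,4),round(o['clock'],2),"along",round((e[:2]-pad)@u,4),round(e[2],4),"F",np.round(f,1),round(f[:2]@u,2))
    c+= (f[:2]@u<-3.5)
    if c>=2 or f[2]>30: break
dwell(.2)
for n in("side",):
    p,d=camera(n); cv2.imwrite(f"pics/{n}3.png",cv2.resize(p[130:280,130:330,::-1],(800,600)));np.savez(f"{n}3.npz",p=p,d=d)
```

```text
0.209 12.66 along 0.209 0.0546 F [ 0.5  0.7 12.9] 0.56
0.211 13.01 along 0.211 0.0546 F [ 0.8  0.4 11.7] 0.1
0.213 13.36 along 0.213 0.0546 F [ 1.   0.3 11.7] -0.06
0.215 13.71 along 0.215 0.0546 F [ 0.3  1.  12.5] 0.92
0.217 14.06 along 0.217 0.0546 F [ 0.5  0.8 12.6] 0.63
0.219 14.41 along 0.219 0.0546 F [-0.3 -0.1 11.4] -0.02
0.221 14.76 along 0.221 0.0546 F [-0.2  0.2 11.9] 0.29
0.223 15.11 along 0.223 0.0546 F [ 1.1  0.9 12.7] 0.55
0.225 15.46 along 0.2244 0.0547 F [ 1.2 -2.5 11.9] -2.72
0.227 15.81 along 0.2259 0.0546 F [ 2.  -5.7 10.8] -6.0
0.229 16.16 along 0.2277 0.0546 F [ 1.2 -5.1 11.4] -5.24
```

View pics/side3.png

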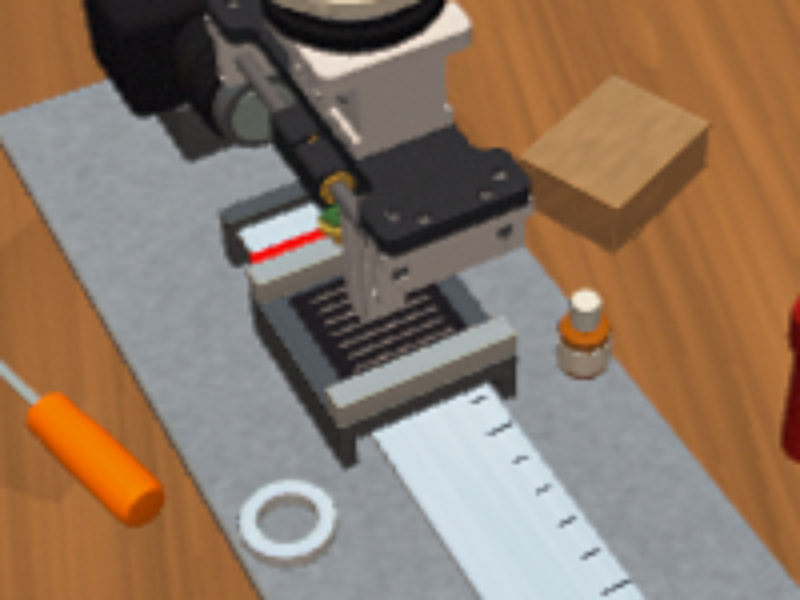

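Contact came at about 0.2235 m against 0.2227 predicted, with the reaction levelling off near 5–6 N as the tip starts to slip. The picture shows the front ridge closed up to the red stop and the pad down. I'll lift straight up and check.

Run:
```python
from rig import *
from h import *
e=pad+.229*u
line_to([*e,.068],velocity=.03)
line_to([*e,.22],velocity=.12)
o=observe(); print(o['clock'],o['eef_pos'],o['contact_force'])
p,d=camera("side"); cv2.imwrite("pics/side4.png",cv2.resize(p[130:280,130:330,::-1],(800,600)));W=cloud("side",d)
P=p.astype(int);R,G,B=P[...,0],P[...,1],P[...,2]
reg=(d>0)&(W[...,0]>.4)&(W[...,0]<.65)&(W[...,1]>-.05)&(W[...,1]<.2)
grey=(abs(R-G)<14)&(abs(G-B)<14)
q=W[reg&grey&(W[...,2]>.05)&(W[...,2]<.075)]
a=(q[:,:2]-pad)@u; print("slider along",np.percentile(a,[1,50,99]))
q=W[reg&(R>120)&(G<60)&(B<60)&(W[...,2]>.05)&(W[...,2]<.065)]
print("red along",np.percentile((q[:,:2]-pad)@u,[1,50,99]))
# pad height vs. ridges
X=np.stack([(W[...,:2]-pad)@u,(W[...,:2]-pad)@np.array([u[1],-u[0]])],-1)
m=reg&(abs(X[...,0]-.2232)<.025)&(abs(X[...,1])<.02); print("pad z",np.median(W[m][:,2]))
m=reg&(abs(X[...,0]-.2232+.043)<.003)&(abs(X[...,1])<.03); print("rear ridge z",np.median(W[m][:,2]))
```

```text
18.4417 [0.50699929 0.07726785 0.21940288] [ 0.51976127 -0.28847854  0.4373101 ]
slider along [0.17255432 0.21940811 0.34965914]
red along [0.28257737 0.28533969 0.28910118]
pad z 0.23777947124328935
rear ridge z 0.44108228796481475
```

View pics/side4.png

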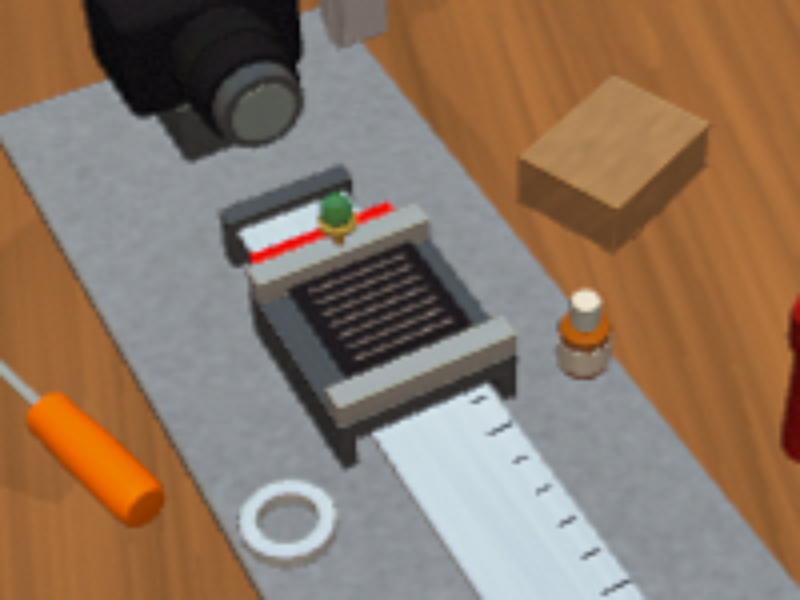

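The slider sits in the same pixels as before the lift: rear ridge corner at (330,405), front ridge against the red line. The arm is clear. My pad-height check picked up arm points, so I'll repeat it with a height cap and then hand in.

Run:
```python
from rig import *
from h import *
def chk(W,s):
    v=np.array([u[1],-u[0]]);X=(W[...,:2]-pad)@u-s;Y=(W[...,:2]-pad)@v
    low=(W[...,2]<.1)&(abs(Y)<.025)
    return [round(float(np.median(W[low&(abs(X-a)<b)][:,2])),4) for a,b in((0,.022),(-.043,.004))]
W=cloud("side",camera("side")[1]); W0=cloud("side",np.load("side0.npz")['d'])
print("start pad,ridge z",chk(W0,0),"now",chk(W,.2235))
job_done()
print(observe()['clock'])
```

```text
start pad,ridge z [0.0623, 0.0676] now [0.0621, 0.0672]
the job is handed in; nothing more can be done
the job is handed in; nothing more can be done
```

I handed the job in with the slider against the red stop, the pad up and the arm clear, about 18.5 s into the 35 s allowed. `job_done` gives no verdict, so what follows are my own checks.

**What I did:**
- I pressed the pad down with the shut fingertips until it met its hard end at z ≈ 0.0545 m.
- I pushed the slider about 223 mm along the rail with the pad held at 11–13 N.
- I stopped once the reaction along the rail showed contact: it began at about 0.2235 m (0.2227 m predicted) and levelled off at 5–6 N.
- I then lifted straight up to z = 0.22 m.

**Last checks:**
- **Slider position:** in the side picture it did not move when I lifted, and its front is against the stop. Its rear edge in the depth data matches that position.
- **Pad:** its height matches the start of the run (62.1 mm now, 62.3 mm then), and the ridge height agrees too, so the pad is up.
- **Contact:** the force on the tool was back to noise level, under 1 N.
- **Bystanders:** the slide box, bottle, ring and screwdriver looked undisturbed in the last picture. The torch was only partly in view and the marker was not, but both looked unmoved in the pictures taken during the push.

**Checks that went wrong:**
- My first pad-height reading was wrong because it included points on the arm; limiting the height fixed it.
- The stop's face is hidden behind the front ridge, so I inferred the gap from contact force and position instead of seeing it.
- The fingertip went about 4 mm past contact, which the tip's slip on the pad and the arm's give account for.

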